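# Unclip a balloon weight and hold it ready over the hurricane glass

## Robot

A 7-joint arm with a two-finger parallel gripper is mounted at the origin on the work surface. World frame = base frame: x ahead of the robot, y to its left, z up, the work surface at z = 0. Lengths are in mm, angles in rad, forces in N, time in s.
With the tool pointing down it reaches from about 400 to 850 mm from the base axis. Payload 10.4 kg.
Tool frame: the origin (TCP) lies midway between the tips of the shut fingers; the grasp point (between the pads) lies 19 mm behind it; z points along the fingers, y is the line along which they close (so a half turn about z gives the same grasp; the last joint's range is limited). The gripper opens to 87 mm and grips with 3 to 60 N. Pads are 19 mm wide; open, the fingers measure 117 mm over their backs; the gripper's body (75 mm by 190 mm) begins 51 mm behind the grasp point.
Start: joints at [1.177, 0.332, -0.065, 1.46, 0.022, 1.35, -0.088], TCP at [226.499, -582.538, 222.576] pointing down, gripper open.
Joint ranges: [-2.6, 2.6], [-0.5, 2.12], [-1.47, 1.34], [0.16, 2.42], [-1.27, 4.41], [0.06, 2.06], [-2.6, 2.6]. Speed limits (rad/s): [2.22, 2.22, 2.79, 2.79, 3.14, 3.14, 3.14].

## Interface

Orientations are given as a rotation vector (axis times angle).
In Python, from plant import ctrl, camera, order gives the robot as it stands.
- The arm moves only by the shell command python3 -m inch 'ROWS' [FORCE]. ROWS is JSON, a list of rows, each a list of 3 entries, a list of its own where there are three numbers: the turn, a rotation vector about the tool's x, y, z scaled (see below), then the shift along the tool's x, y, z scaled (see below), then the gripper's target within -1 to 1 (fully open at 1, half-way at 0, shut at -1). A call has 1 to 20 rows; each row shifts and turns the commanded pose from where the row before left it, along the tool's axes as they then stand; what a row does not reach is not made up. The controller multiplies each number of a shift by 20 mm and each number of a turn by 6 degrees. A row lasts 1/8 s, in which the tool goes at most 62.5 mm and 10.7 degrees, less where a joint would pass 70% of its speed; a pose out of reach is approached as far as the arm can. A call with a number of a shift or a turn outside -1 to 1 is refused whole. A call with a gripper value outside its range is refused whole. The fingers move at their own pace and stop on an object; FORCE is the grip in N (left out, the last holds). Time passes only in rows, so rows that do not move let the fingers close. It gives the time, the measured TCP pose, the force, the opening and the grip force at its end, in the units of the state.
- ctrl.sense(): the state, without advancing time (a new reading comes with each control period).
- camera(name): name is "side" or "top" or "wrist"; returns a dict with "frame" (384x512x3 uint8, red, green, blue), "z_map" (384x512 float32, mm along the optical axis (not along the pixel's ray), 0 where there is no reading), "fx", "fy", "cx", "cy" (pixels), "rvec" (rotation vector, rad) and "tvec" (3), from world to camera coordinates, as OpenCV has them. Camera axes: x right, y down, z forward; pixel columns grow to the right and rows downward; lengths in mm; the calibration is good to about 2 mm. A picture is of the moment at which its call begins.
- order.close_job(): hands the job in; it is judged then, once.
The state is a dict: "time_s": time; "q": joint angles; "joint_velocities": joint speeds; "effort": joint torques, N m; "position": TCP position; "ee_rot": TCP orientation; "force": force on the tool from outside, world axes, zero at the start; "wrist_torque": the same for the moment, N m; "grip_width": opening from 0.0 (shut) to 1.0 (fully open); "grip_force": force on a finger pad.
Only numpy, scipy, OpenCV 4.12 (cv2) and the standard library are available. Lean on these libraries where they do the work, as an engineer would, in place of code of your own. Each camera call takes 0.05 s, during which the arm holds its last target. There are 200 camera calls.

## Task

Pull the tallest of the four purple balloon weights up out of its snap-in strip and carry it over the top of the crate stack to the frosted glass cup. Finish while still holding it: keep it upright and still, centred about one centimetre above the cup's mouth without touching the glass, so that I can thread the ribbon and guide it in by hand. Leave the other three weights clipped in, and do not touch the glass, knock the crates or move the other things.

Things in the scene. Friction and masses are not known exactly. Their poses are not given: they have to be found in the camera images.
- tall_mid (a point): Centre (half-way up, on the axis) of the tall purple plastic balloon weight, the one to take: 82 mm tall, underside 6 mm above the table. Round foot 44 mm across, 8 mm high, sloping in at 45 degrees to a straight round stem 30 mm across from 20 to 64 mm above the underside (grip here), a small ribbon eye on top. 0.1 to 0.19 kg. z axis up the stem.
- tall_foot (a point): Centre of the underside of the tall balloon weight, 41 mm below its centre, same axes.
- tall: The tall balloon weight as a whole; origin at the centre of its underside, z up the stem.
- short1_mid (a point): Centre of one of the three short balloon weights: same foot and stem as the tall one but only 52 mm tall; centre 26 mm above its underside. They stay in the strip.
- short2_mid (a point): Centre of one of the three short balloon weights: same foot and stem as the tall one but only 52 mm tall; centre 26 mm above its underside. They stay in the strip.
- short3_mid (a point): Centre of one of the three short balloon weights: same foot and stem as the tall one but only 52 mm tall; centre 26 mm above its underside. They stay in the strip.
- strip: White clip strip fixed to the table, 240 (its x) x 86 (its y) x 23 mm high; origin under its middle. Pockets at x = -84, -28, 28, 84 mm, floor 6 mm above the table, hold the four weights in any order. On both y sides of each, a sprung nose snaps in over the foot of the weight. A straight upward pull of about 8 to 15 N forces them aside; clear after 18 mm of rise.
- glass_rim (a point): Centre of the open mouth of the frosted glass hurricane cup, level with the rim, 140 mm above the table. z up. The mouth is 64 mm across inside, 72 mm outside.
- glass: The frosted glass hurricane cup, loose, 0.32 kg, 140 mm tall, round, 92 mm across the belly (45 mm up), 68 mm across the foot; origin at the centre of its underside. It stands on the other side of the crates from the strip.
- crates: Stack of three white plastic crates, fixed, 260 mm long (its x axis), 120 mm wide (its y axis; 126 mm over the rims) and 178 mm high in all; origin at the middle of its underside. Packs inside the top crate stay below its rim. It stands between the strip and the glass.
- crates_top (a point): Middle of the crate stack at the height of the topmost rim, 178 mm above the table; axes as the crates'.
- tin: Square steel tea-light tin, 70 x 70 x 28 mm, its flip-top lid standing open at the far (+x) side to 97 mm height; loose, just beyond the glass. Origin under its middle.
- spool: Small spool 52 mm in diameter, 26 mm high, lying flat on the robot's side of the glass; loose. Origin under its middle.
- pump: Pink hand balloon pump lying along its y axis, about 250 mm long, 50 mm high; loose, beyond the crates. Origin under its barrel.
- jar: Closed jar, 64 mm in diameter, 85 mm high, loose, at the left (+y) edge of the work area. Origin under its middle.
- can: Can, 66 mm in diameter, 85 mm high, loose, at the right (-y) edge of the work area. Origin under its middle.

How it is judged (in metres and radians):
On the way, in this order (a step that is already met when the one before it is completed fails the run):
1. the tall weight has been pulled up out of its pocket and is held clear of the strip (z of tall_foot in the frame of strip above 0.03 m and contact force between tall and the fingers above 1 N), for 0.1 s.
2. the tall weight is carried over the top of the crate stack (z of tall_foot in the frame of crates_top above 0.002 m and y of tall_foot in the frame of crates between -0.04 and 0.04 m and x of tall_foot in the frame of crates between -0.16 and 0.16 m and contact force between tall and the fingers above 1 N), for 0.02 s.
At the end, for the whole second after the job is handed in: Tall weight gripped, still, upright within 0.12 rad, its underside 3 to 22 mm above the rim and its axis within 9 mm of the mouth centre; nothing touches the glass (moved under 8 mm); short weights within 8 mm of their start, other loose things within 20 mm (contact force between tall and the fingers above 1 N and z of tall_foot in the frame of glass_rim between 0.003 and 0.022 m and horizontal distance between tall_foot and glass_rim below 0.009 m and angle between tall's own z axis and vertical below 0.12 rad and linear speed of tall below 0.02 m/s and contact force between each of tall, the arm, the fingers and glass below 0.05 N and angle between glass's own z axis and vertical below 0.05 rad and distance of glass from where it was at the start of the episode below 0.008 m and not (distance of short1_mid from where it was at the start of the episode above 0.008 m) and not (distance of short2_mid from where it was at the start of the episode above 0.008 m) and not (distance of short3_mid from where it was at the start of the episode above 0.008 m) and distance of each of tin, spool, pump, jar, can from where it was at the start of the episode below 0.02 m); the arm keeps its last pose, push and grip.
It fails at once if the glass is touched by the weight or the robot (contact force between glass and tall above 0.5 N or contact force between glass and the fingers above 0.5 N or contact force between glass and the arm above 0.5 N).
It fails at once if the glass is moved more than 8 mm (distance of glass from where it was at the start of the episode above 0.008 m).
It fails at once if the crate stack is knocked (more than 5 N) (contact force between crates and tall above 5 N or contact force between crates and the fingers above 5 N or contact force between crates and the arm above 5 N).
It fails at once if a short weight is pulled out or moved more than 8 mm (distance of any of short1_mid, short2_mid, short3_mid from where it was at the start of the episode above 0.008 m).
It fails at once if another loose thing is moved more than 20 mm (distance of any of tin, spool, pump, jar, can from where it was at the start of the episode above 0.02 m).
It also fails if it takes over 54 s, if anything falls off the work surface, if the arm or the gripper's body presses on something with over 40 N, if the wrist force passes 120 N, or if a joint passes its speed limit or range.

## Working session

There is one attempt and no reset: what is moved stays moved. The work goes in short steps, Python scripts to look and compute and a shell command to move; the robot and the scene stay as the last step left them, time stands still between calls to the robot, and variables do not carry over. Pictures are saved under pics/ and viewed, at most 10 in all, crops included, and the job is handed in when it is done.

```bash
mkdir -p pics; ls
python3 - <<'E'
from plant import ctrl,camera
import cv2,numpy as np
s=ctrl.sense();print(s)
for n in("top","side"):
    c=camera(n);np.savez(f"/tmp/{n}.npz",**c);cv2.imwrite(f"pics/{n}0.png",c["frame"][:,:,::-1])
    R=cv2.Rodrigues(np.array(c["rvec"]))[0];print(n,c["fx"],c["cx"],c["cy"],-R.T@np.array(c["tvec"]),R.round(2).tolist(),(c["z_map"]>0).mean())
E
```

```text
pics
{'time_s': 0.0, 'q': array([ 1.17741394,  0.3328809 , -0.06469481,  1.46094351,  0.0216002 ,
        1.34988246, -0.08848435]), 'joint_velocities': array([ 0.00056615,  0.00018888,  0.000497  , -0.00051442, -0.00043945,
        0.00098896,  0.00028674]), 'effort': array([-1.48202864e-03, -6.23236871e+01,  2.32533517e-02, -3.89905107e+01,
       -6.16856944e-02,  3.93911975e-02,  1.27142475e-04]), 'position': array([ 226.31831336, -582.17330114,  221.7472379 ]), 'ee_rot': array([-3.08639287e+00, -5.78887660e-01,  5.13564000e-04]), 'force': array([-0.7114136 ,  0.30975632, -0.02849426]), 'wrist_torque': array([-0.00313087, -0.03947278,  0.01733657]), 'grip_force': 0.0, 'grip_width': 1.004974989723746}
top 378.58474023486383 257.1110357368008 199.62791126297773 [ 509.37503244    3.94741839 1278.00884836] [[0.01, -1.0, 0.0], [-1.0, -0.01, -0.04], [0.04, -0.0, -1.0]] 0.9957733154296875
side 386.04635085943534 262.21915925217485 193.72951936072707 [ 183.6947679  -732.90647439  957.16341323] [[0.89, -0.46, 0.01], [-0.31, -0.62, -0.71], [0.34, 0.63, -0.7]] 0.9961090087890625
```

View pics/top0.png

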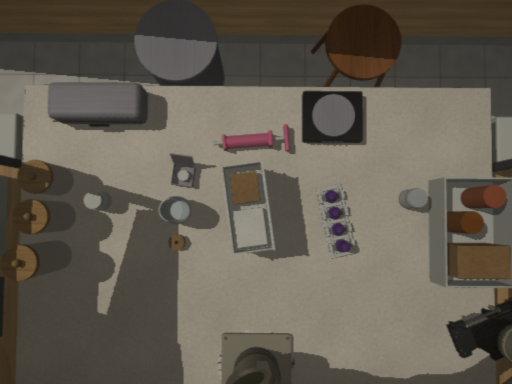

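View pics/side0.png

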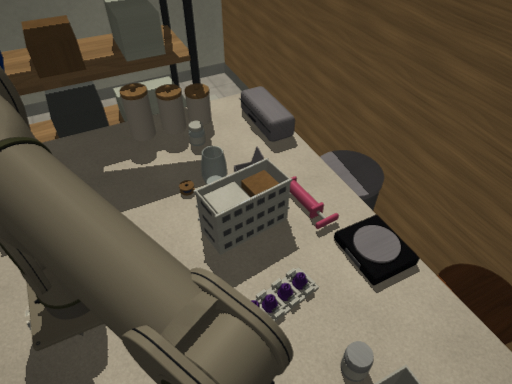

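The top view shows four purple weights at about (331,197), (335,213), (338,230) and (343,246). The crate stack is centred near (248,207), the glass near (176,210) and the spool near (177,242). In the side view the weights are partly hidden by the arm.

```bash
cat > h.py <<'E'
import numpy as np,cv2
def load(n): return dict(np.load(f"/tmp/{n}.npz"))
def cam(c): 
    R=cv2.Rodrigues(np.array(c["rvec"],float))[0]; t=np.array(c["tvec"],float).ravel(); return R,t
def cloud(c):
    R,t=cam(c); v,u=np.mgrid[0:384,0:512]; z=c["z_map"].astype(float)
    P=np.stack([(u-c["cx"])/c["fx"]*z,(v-c["cy"])/c["fy"]*z,z],-1)
    return (P-t)@R
def ray(c,u,v,h):
    R,t=cam(c); d=R.T@np.array([(u-c["cx"])/c["fx"],(v-c["cy"])/c["fy"],1]); o=-R.T@t
    return o+d*(h-o[2])/d[2]
def purple(c):
    h=cv2.cvtColor(c["frame"],cv2.COLOR_RGB2HSV)
    return ((h[...,0]>120)&(h[...,0]<155)&(h[...,1]>90)&(h[...,2]>20)).astype(np.uint8)
E
python3 - <<'E'
from h import *
for n in("top","side"):
    c=load(n);W=cloud(c);m=purple(c)
    k,l,s,ce=cv2.connectedComponentsWithStats(m)
    for i in range(1,k):
        if s[i,4]<15: continue
        p=W[l==i];p=p[p[:,2].argsort()]
        print(n,ce[i].round(1),s[i,4],"med",np.median(p,0).round(),"z95",np.percentile(p[:,2],[50,80,90,97,100]).round())
c=load("top");W=cloud(c)
# crates rim
z=W[...,2];
reg=np.zeros_like(z,bool);reg[155:260,215:280]=1
m=reg&(z>165)&(z<190);r=cv2.minAreaRect(W[m][:,:2].astype(np.float32));print("crate",r,m.sum())
reg[:]=0;reg[190:230,150:200]=1
m=reg&(z>110)&(z<160);print("glass",W[m].mean(0),W[m].min(0),W[m].max(0),m.sum())
g=cv2.resize(c["frame"][140:270,130:370,::-1],None,fx=3.3,fy=3.3,interpolation=cv2.INTER_CUBIC);cv2.imwrite("pics/crop1.png",g)
np.set_printoptions(linewidth=250)
print(z[194:226:2,156:196:2].round().astype(int))
E
```

```text
top [330.4 195.5] 84 med [ 574. -241.   41.] z95 [41. 45. 48. 55. 58.]
top [333.8 212.2] 85 med [ 519. -252.   41.] z95 [41. 46. 48. 54. 59.]
top [337.6 228.8] 89 med [ 464. -264.   40.] z95 [40. 44. 47. 54. 57.]
top [342.1 245.6] 108 med [ 411. -274.   62.] z95 [  62.   75.   77.   84. 1278.]
side [299.1 280.4] 170 med [ 563. -253.   30.] z95 [30. 44. 47. 51. 58.]
side [284.5 291.5] 182 med [ 509. -265.   29.] z95 [29. 45. 46. 52. 58.]
side [268.9 303. ] 191 med [ 455. -277.   31.] z95 [31. 45. 47. 52. 60.]
side [255.6 302.6] 19 med [ 413. -283.   78.] z95 [78. 85. 86. 87. 88.]
crate ((531.8961181640625, 28.244735717773438), (265.3371276855469, 126.10359954833984), 8.086265563964844) 627
glass [522.64200341 248.80789749 129.79625059] [484.92520724 218.48231236 110.21733519] [561.73241188 295.20995693 143.98886098] 208
[[  -6   -1   -3    2   -2   -4    5   -4    2   -5   -2   -1    1   -1   -2    0    0   -4   -2   -2]
 [  -4   -3    2    1   -3   -2   -3    4   91   97 1278   85   56   -5    0    0   -1   -3    1   -1]
 [  -1    1    2   -5   -1   -1  139  137  141  138  129  116  
[... 679 characters left out ...]
   50   35   23    4    1    0    2    5    0  139  120  107   89   56    1   -6]
 [   1   -3  138   91   58   38   27   13    5    2    6    5    2  133  115   94   79   49   -4   -2]
 [  -1   -1   -6  139   76   40   32   16    9    5    3    7  134  123  111   91   68   -1   -4   -2]
 [   0   -1    0   -3  138   65   39   26   18    6    6  140  127  109   98   76   46   -1   -4   -3]
 [  -3    1   -2   -5   -3  136  139   41  138  139  136  126  114  100   77   55   -1   -4   -3   -3]
 [   1    1   -1   -1   -2    1   96  116  122  118  112  103   87   70    0   -2   -1   -4   -5   -1]
 [   0   -3   -4   -1    0    2   -4    4    3   -2   -5   -2   -1    1    2   -6   -1   -4   -2   -1]]
```

View pics/crop1.png

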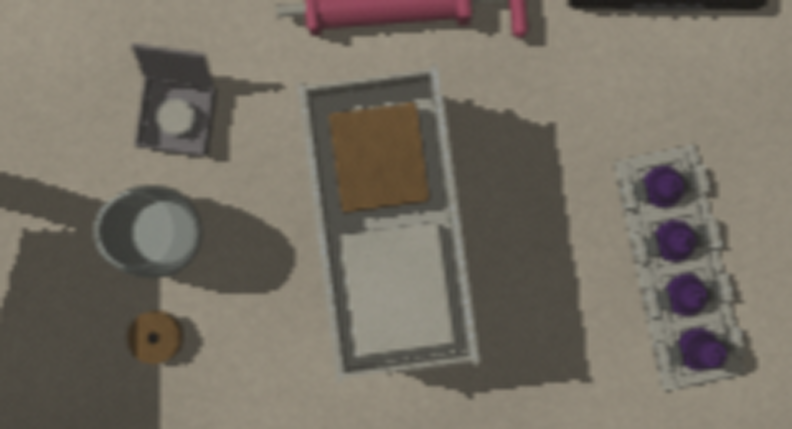

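The crop shows the tall weight as the bottom one, near the robot, at full-frame (342,246). The glass mouth is the left circle, near (173,210). Now I'll fit the mouth and the strip line and work out the moves.

```bash
cat >> h.py <<'E'
from scipy.spatial.transform import Rotation as Ro
def delta(target,yaw=None):
    """units to move from present TCP to target (mm), in tool axes; and yaw turn so that tool y lies along yaw"""
    from plant import ctrl
    s=ctrl.sense();R=Ro.from_rotvec(s["ee_rot"]).as_matrix()
    print("t",round(s["time_s"],2),"pos",s["position"].round(1),"F",s["force"].round(1),"grip",round(s["grip_width"],3),round(s["grip_force"],1))
    print("R",R.round(3).tolist())
    print("shift units",(R.T@(np.array(target)-s["position"])/20).round(2))
    if yaw is not None:
        a=np.degrees(np.arctan2(R[1,1],R[0,1]));d=(yaw-a+90)%180-90
        print("tool y at",a,"world turn",d,"tool z turn units",-d/6)
E
python3 - <<'E'
from h import *
from scipy.optimize import least_squares
c=load("top");W=cloud(c);z=W[...,2]
vv,uu=np.nonzero((z>131)&(z<146));k=(uu>150)&(uu<200)&(vv>188)&(vv<230)
P=np.array([ray(c,u,v,140)[:2] for u,v in zip(uu[k],vv[k])])
f=least_squares(lambda p:np.hypot(*(P-p[:2]).T)-p[2],[520,270,34],loss="soft_l1").x;print("rim",f,k.sum())
m=purple(c)
n,l,s,ce=cv2.connectedComponentsWithStats(m)
for i in range(1,n):
    if s[i,4]<15: continue
    p=W[l==i];p=p[p[:,2]<100];q=p[p[:,2]>np.percentile(p[:,2],60)];print(len(p),q.mean(0).round(1),"eye",p[p[:,2]>p[:,2].max()-7].mean(0).round(1))
delta([410,-275,150],101.8)
E
```

```text
rim [523.40282229 258.38345235  34.41751565] 119
84 [ 572.9 -247.2   46.8] eye [ 572.3 -247.9   55.8]
85 [ 516.5 -256.3   47.5] eye [ 517.6 -259.5   54.7]
89 [ 462.8 -269.    45.9] eye [ 464.4 -270.8   53.9]
107 [ 408.9 -280.3   75.9] eye [ 408.8 -282.5   86.3]
t 0.1 pos [ 226.3 -582.2  221.9] F [0.5 0.1 0.2] grip 1.0 0.0
R [[0.932, 0.362, -0.001], [0.362, -0.932, 0.001], [-0.0, -0.001, -1.0]]
shift units [ 14.13 -10.98   3.61]
tool y at -68.75298291815382 world turn -9.447017081846184 tool z turn units 1.574502846974364
```

```bash
python3 -m inch '[[[0,0,0.79],[0,0,0],1],[[0,0,0.79],[0,0,0],1],[[0,0,0],[0.8,-0.85,0.1],1],[[0,0,0],[0.8,-0.85,0.1],1],[[0,0,0],[0.8,-0.85,0.1],1],[[0,0,0],[0.8,-0.85,0.1],1],[[0,0,0],[0.8,-0.85,0.1],1],[[0,0,0],[0.8,-0.85,0.1],1],[[0,0,0],[0.8,-0.85,0.1],1],[[0,0,0],[0.8,-0.85,0.1],1],[[0,0,0],[0.8,-0.85,0.1],1],[[0,0,0],[0.8,-0.85,0.1],1],[[0,0,0],[0.8,-0.85,0.1],1],[[0,0,0],[0.8,-0.85,0.1],1],[[0,0,0],[0.8,-0.85,0.1],1],[[0,0,0],[0.8,-0.85,0.1],1],[[0,0,0],[0.8,-0.85,0.1],1],[[0,0,0],[0,0,0],1],[[0,0,0],[0,0,0],1]]' 30
python3 - <<'E'
from h import *
from plant import camera
delta([409,-282,150],101.8)
for n in("wrist","side"):
    c=camera(n);np.savez(f"/tmp/{n}.npz",**c);cv2.imwrite(f"pics/{n}1.png",c["frame"][:,:,::-1])
    W=cloud(c);m=purple(c)
    k,l,s,ce=cv2.connectedComponentsWithStats(m)
    for i in range(1,k):
        if s[i,4]<30: continue
        p=W[l==i];p=p[(p[:,2]>0)&(p[:,2]<100)]
        if len(p): print(n,ce[i].round(1),s[i],"mean",p.mean(0).round(),"top",p[p[:,2]>p[:,2].max()-7].mean(0).round(1))
E
```

```text
time_s: 2.48
position: [408.9, -284.6, 192.5]
ee_rot: [3.125, 0.321, -0.001]
force: [-0.4, -0.0, 0.1]
grip_width: 0.999
grip_force: 0.0
t 2.48 pos [ 408.9 -284.6  192.5] F [-0.4 -0.   0.1] grip 0.999 0.0
R [[0.979, 0.203, -0.0], [0.203, -0.979, -0.0], [-0.0, 0.0, -1.0]]
shift units [ 0.03 -0.13  2.13]
tool y at -78.26646592684962 world turn 0.06646592684961661 tool z turn units -0.011077654474936102
wrist [248.5   9.3] [228   0  42  23 756] mean [ 558. -250.   25.] top [ 559.8 -249.2   43.9]
wrist [248.5  58.7] [ 230   36   39   47 1425] mean [ 516. -258.   35.] top [ 516.3 -258.9   56.7]
wrist [247.2 115.1] [ 231   96   37   43 1020] mean [ 466. -267.   35.] top [ 462.4 -270.4   56.8]
wrist [247. 172.] [ 233  150   35   48 1041] mean [ 415. -278.   54.] top [ 408.3 -281.6   86.9]
side [299.  280.4] [292 273  15  17 171] mean [ 564. -252.   30.] top [ 568.5 -249.    54. ]
side [284.6 291.7] [278 283  15  18 175] mean [ 510. -265.   30.] top [ 514.  -258.7   55.3]
side [269.  303.2] [262 294  16  19 189] mean [ 456. -276.   31.] top [ 460.9 -270.3   54.1]
side [252.9 312.6] [246 301  16  24 266] mean [ 402. -289.   47.] top [ 406.7 -282.    85. ]
```

View pics/wrist1.png

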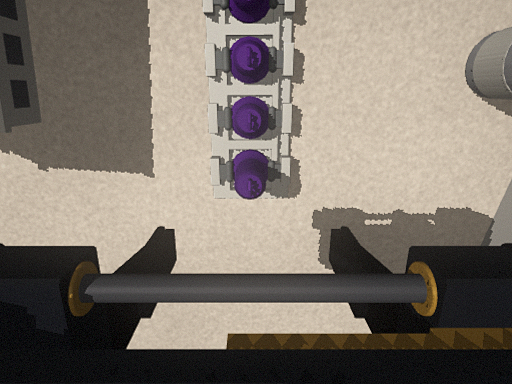

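The wrist view shows the tall weight at (247,172), lined up with the strip, with the fingers opening across the strip. Its axis reads (408,-282), in agreement with the top and side views. Descending and gripping.

```bash
python3 -m inch '[[[0,0,0],[0,-0.1,0.8],1],[[0,0,0],[0,0,0.8],1],[[0,0,0],[0,0,0.8],1],[[0,0,0],[0,0,0.8],1],[[0,0,0],[0,0,0.8],1],[[0,0,0],[0,0,0.8],1],[[0,0,0],[0,0,0.8],1],[[0,0,0],[0,0,0.8],1],[[0,0,0],[0,0,0.8],1],[[0,0,0],[0,0,0.7],1],[[0,0,0],[0,0,0],1],[[0,0,0],[0,0,0],1]]' && python3 -m inch '[[[0,0,0],[0,0,0],-1],[[0,0,0],[0,0,0],-1],[[0,0,0],[0,0,0],-1],[[0,0,0],[0,0,0],-1],[[0,0,0],[0,0,0],-1],[[0,0,0],[0,0,0],-1],[[0,0,0],[0,0,0],-1],[[0,0,0],[0,0,0],-1],[[0,0,0],[0,0,0],-1],[[0,0,0],[0,0,0],-1]]' 50
```

```text
time_s: 4.08
position: [409.4, -282.2, 34.9]
ee_rot: [3.125, 0.322, 0.001]
force: [0.3, -0.1, 0.2]
grip_width: 1.002
grip_force: 0.0
time_s: 5.32
position: [409.1, -282.0, 34.6]
ee_rot: [3.125, 0.322, 0.0]
force: [0.3, -0.2, -0.1]
grip_width: 0.33
grip_force: 50.0
```

```bash
python3 -m inch '[[[0,0,0],[0,0,-0.15],-1],[[0,0,0],[0,0,-0.15],-1],[[0,0,0],[0,0,-0.15],-1],[[0,0,0],[0,0,-0.15],-1],[[0,0,0],[0,0,-0.15],-1],[[0,0,0],[0,0,-0.15],-1],[[0,0,0],[0,0,-0.15],-1],[[0,0,0],[0,0,-0.15],-1],[[0,0,0],[0,0,-0.15],-1],[[0,0,0],[0,0,-0.15],-1],[[0,0,0],[0,0,-0.15],-1],[[0,0,0],[0,0,-0.15],-1],[[0,0,0],[0,0,-0.3],-1],[[0,0,0],[0,0,-0.3],-1],[[0,0,0],[0,0,-0.3],-1],[[0,0,0],[0,0,-0.3],-1],[[0,0,0],[0,0,0],-1],[[0,0,0],[0,0,0],-1]]'
python3 - <<'E'
from h import *
from plant import camera
for n in("wrist","side","top"):
    c=camera(n);np.savez(f"/tmp/{n}.npz",**c);cv2.imwrite(f"pics/{n}2.png",c["frame"][:,:,::-1])
    W=cloud(c);m=purple(c)
    k,l,s,ce=cv2.connectedComponentsWithStats(m)
    for i in range(1,k):
        if s[i,4]<15: continue
        p=W[l==i];p=p[(p[:,2]>0)&(p[:,2]<200)]
        if len(p): print(n,ce[i].round(1),s[i],"mean",p.mean(0).round(),"zmin",np.percentile(p[:,2],3),"top",p[p[:,2]>p[:,2].max()-7].mean(0).round(1))
E
```

```text
time_s: 7.58
position: [408.9, -282.0, 94.4]
ee_rot: [-3.125, -0.322, 0.0]
force: [0.2, 0.1, -1.6]
grip_width: 0.33
grip_force: 50.0
wrist [251.4  46.9] [ 224   13   56   69 3074] mean [ 515. -259.   36.] zmin 15.44291685040319 top [ 516.6 -258.5   56.9]
wrist [249.1 125.5] [ 227   99   51   59 2031] mean [ 467. -267.   36.] zmin 15.400562269940353 top [ 462.6 -270.1   56.9]
wrist [252.5 236.1] [ 219  195   68   79 4177] mean [ 420. -280.  105.] zmin 73.60565230078097 top [ 417.8 -279.8  134.3]
wrist [252.  306.9] [233 303  39  14 247] mean [ 403. -283.  142.] zmin 135.97546384159205 top [ 406.1 -282.2  147.6]
side [299.1 280.5] [292 273  15  17 168] mean [ 564. -252.   30.] zmin 11.546036349484096 top [ 569.8 -246.5   52.3]
side [286.2 286.3] [281 284  12   8  39] mean [ 518. -258.   45.] zmin 19.674792211557328 top [ 515.  -258.3   54.5]
side [251.2 307.6] [246 300  14  14 102] mean [ 396. -291.   80.] zmin 69.12876037012182 top [ 392.8 -282.8  101.9]
top [330.4 195.6] [326 191  11  11  85] mean [ 573. -242.   34.] zmin 14.107842182065715 top [ 572.3 -247.9   56. ]
top [334.  212.2] [329 207  11  11  89] mean [ 518. -253.   34.] zmin 13.497772795309803 top [ 517.  -259.2   57.4]
top [337.6 229. ] [333 224  11  11  95] mean [ 463. -265.   34.] zmin 13.102367823445132 top [ 464.4 -270.8   54. ]
```

View pics/wrist2.png

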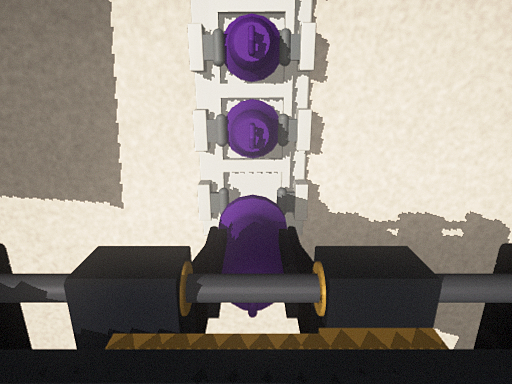

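The weight is out, upright and not slipped (grip-to-foot offset still about 28.5 mm), and the shorts are in place. Next I raise it and carry it over.

```bash
python3 -m inch '[[[0,0,0],[0,0,-0.7],-1],[[0,0,0],[0,0,-0.8],-1],[[0,0,0],[0,0,-0.8],-1],[[0,0,0],[0,0,-0.8],-1],[[0,0,0],[0,0,-0.8],-1],[[0,0,0],[0,0,-0.8],-1],[[0,0,0],[0,0,-0.8],-1],[[0,0,0],[0,0,-0.8],-1],[[0,0,0],[0,0,-0.6],-1],[[0,0,0],[0,0,0],-1],[[0,0,0],[0.19,-0.42,0],-1],[[0,0,0],[0.37,-0.84,0],-1],[[0,0,0],[0.37,-0.84,0],-1],[[0,0,0],[0.37,-0.84,0],-1],[[0,0,0],[0.37,-0.84,0],-1],[[0,0,0],[0.37,-0.84,0],-1]]' 
python3 -c "
from h import *;delta([523.4,258.4,230],101.8)"
```

```text
time_s: 9.72
position: [430.5, -181.9, 232.6]
ee_rot: [3.125, 0.322, 0.0]
force: [-0.4, 0.3, -0.8]
grip_width: 0.331
grip_force: 50.0
t 9.72 pos [ 430.5 -181.9  232.6] F [-0.4  0.3 -0.8] grip 0.331 50.0
R [[0.979, 0.204, 0.0], [0.204, -0.979, -0.0], [0.0, 0.0, -1.0]]
shift units [  9.04 -20.6    0.13]
tool y at -78.21799399439675 world turn 0.01799399439676108 tool z turn units -0.002998999066126847
```

```bash
python3 -m inch '[[[0,0,0],[0.37,-0.84,0],-1],[[0,0,0],[0.37,-0.84,0],-1],[[0,0,0],[0.37,-0.84,0],-1],[[0,0,0],[0.37,-0.84,0],-1],[[0,0,0],[0.37,-0.84,0],-1],[[0,0,0],[0.37,-0.84,0],-1],[[0,0,0],[0.37,-0.84,0],-1],[[0,0,0],[0.37,-0.84,0],-1],[[0,0,0],[0.37,-0.84,0],-1],[[0,0,0],[0.37,-0.84,0],-1],[[0,0,0],[0.37,-0.84,0],-1],[[0,0,0],[0.37,-0.84,0],-1]]' && python3 -m inch '[[[0,0,0],[0.37,-0.84,0],-1],[[0,0,0],[0.37,-0.84,0],-1],[[0,0,0],[0.37,-0.84,0],-1],[[0,0,0],[0.37,-0.84,0],-1],[[0,0,0],[0.37,-0.84,0],-1],[[0,0,0],[0.37,-0.84,0],-1],[[0,0,0],[0.37,-0.84,0],-1],[[0,0,0],[0.37,-0.84,0],-1],[[0,0,0],[0.37,-0.84,0],-1],[[0,0,0],[0.37,-0.84,0],-1],[[0,0,0],[0.37,-0.84,0],-1],[[0,0,0],[0.25,-0.6,0],-1],[[0,0,0],[0,0,0],-1],[[0,0,0],[0,0,0],-1],[[0,0,0],[0,0,0],-1]]'
python3 - <<'E'
from h import *
from plant import camera
delta([523.4,258.4,181],101.8)
for n in("wrist","side"):
    c=camera(n);np.savez(f"/tmp/{n}.npz",**c);cv2.imwrite(f"pics/{n}3.png",c["frame"][:,:,::-1])
    W=cloud(c);m=purple(c);p=W[m>0];p=p[p[:,2]>150];print(n,len(p),p.mean(0),np.percentile(p[:,2],[3,97]))
    z=W[...,2];k=(z>130)&(z<146)&(np.hypot(W[...,0]-523,W[...,1]-258)<55);print("rim pts",k.sum(),W[k].min(0),W[k].max(0)) if k.any() else 0
E
```

```text
time_s: 11.22
position: [476.0, 33.4, 232.5]
ee_rot: [3.125, 0.322, 0.0]
force: [-0.2, 0.6, -1.9]
grip_width: 0.333
grip_force: 50.0
time_s: 13.1
position: [520.6, 241.7, 232.5]
ee_rot: [3.125, 0.32, 0.0]
force: [0.1, 0.2, -2.2]
grip_width: 0.331
grip_force: 50.0
t 13.1 pos [520.6 241.7 232.5] F [ 0.1  0.2 -2.2] grip 0.331 50.0
R [[0.979, 0.203, 0.0], [0.203, -0.979, -0.001], [0.0, 0.001, -1.0]]
shift units [ 0.31 -0.79  2.58]
tool y at -78.30021303259987 world turn 0.1002130325998678 tool z turn units -0.016702172099977968
wrist 4681 [531.05983019 244.32027716 248.87321189] [211.5238569  337.35385299]
rim pts 1323 [487.25295042 224.30589801 130.01110828] [559.6095186  298.3513715  142.94937658]
side 143 [499.27960766 198.60669001 258.05629502] [208.05049911 787.70009425]
rim pts 134 [485.51246209 220.00672494 130.24273854] [558.51676845 297.56094782 143.57818293]
```

View pics/wrist3.png

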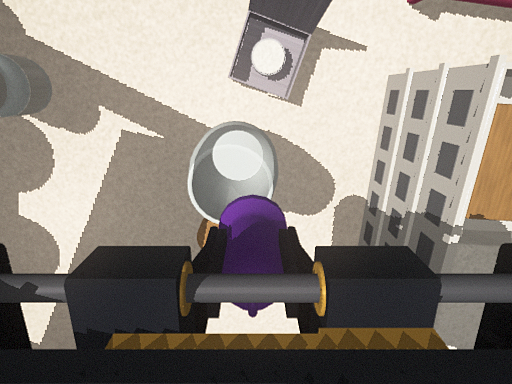

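View pics/side3.png

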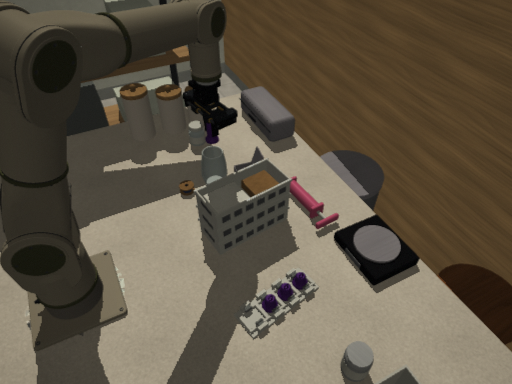

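The wrist view shows the weight just short of the cup, with the rim around (232,172). The side view shows the arm clear of the crates and the shorts in place. Now a rim refit from the wrist and side views.

Run:
```python
from h import *
from scipy.optimize import least_squares
for n in("wrist","side"):
    c=load(n);W=cloud(c);z=W[...,2]
    k=(z>136)&(z<146)&(np.hypot(W[...,0]-523,W[...,1]-259)<45)
    P=np.array([ray(c,u,v,140)[:2] for v,u in np.argwhere(k)])
    f=least_squares(lambda p:np.hypot(*(P-p[:2]).T)-p[2],[523,259,34],loss="soft_l1").x;print(n,k.sum(),f.round(1))
    # purple outline: foot extents along tool x/y for axis
    p=W[purple(c)>0];p=p[(p[:,2]>195)&(p[:,2]<216)&(np.hypot(p[:,0]-521,p[:,1]-242)<40)]
    t=(p[:,:2]-[520.6,241.7])@np.array([[.979,.203],[.203,-.979]]).T
    if len(t): print("foot about TCP, tool x,y",t.min(0).round(1),t.max(0).round(1),"zmin",np.percentile(p[:,2],5).round(1))
```

```text
wrist 1057 [522.7 261.3  34.1]
foot about TCP, tool x,y [  0.6 -21.2] [20.5 19.9] zmin 207.7
side 72 [521.8 259.3  34. ]
foot about TCP, tool x,y [-23.9  -8.9] [ 7.6 21.9] zmin 205.1
```

```bash
python3 -m inch '[[[0,0,0],[0.15,-0.43,0],-1],[[0,0,0],[0.15,-0.44,0],-1],[[0,0,0],[0,0,0],-1],[[0,0,0],[0,0,0.4],-1],[[0,0,0],[0,0,0.4],-1],[[0,0,0],[0,0,0.4],-1],[[0,0,0],[0,0,0.4],-1],[[0,0,0],[0,0,0.4],-1],[[0,0,0],[0,0,0.3],-1],[[0,0,0],[0,0,0.2],-1],[[0,0,0],[0,0,0.07],-1],[[0,0,0],[0,0,0],-1],[[0,0,0],[0,0,0],-1],[[0,0,0],[0,0,0],-1],[[0,0,0],[0,0,0],-1]]'
python3 - <<'E'
from h import *
from plant import camera
delta([522.8,260,181],101.8)
c=camera("wrist");np.savez("/tmp/wrist.npz",**c);W=cloud(c)
p=W[purple(c)>0];p=p[np.hypot(p[:,0]-522,p[:,1]-260)<40];print("purple z",np.percentile(p[:,2],[1,5,97]).round(1))
c=camera("side");W=cloud(c);p=W[purple(c)>0];p=p[np.hypot(p[:,0]-522,p[:,1]-260)<40];print("side z",np.percentile(p[:,2],[3,10,97]).round(1))
g=cv2.resize(c["frame"][90:200,150:310,::-1],None,fx=5,fy=5,interpolation=cv2.INTER_CUBIC);cv2.imwrite("pics/side4.png",g)
E
```

```text
time_s: 15.08
position: [522.8, 260.8, 181.2]
ee_rot: [3.125, 0.322, 0.0]
force: [-0.1, 0.1, -1.1]
grip_width: 0.33
grip_force: 50.0
t 15.07 pos [522.8 260.8 181.2] F [-0.1  0.1 -1.1] grip 0.33 50.0
R [[0.979, 0.204, 0.0], [0.204, -0.979, -0.0], [0.0, 0.0, -1.0]]
shift units [-0.01  0.04  0.01]
tool y at -78.23742616573271 world turn 0.03742616573271107 tool z turn units -0.006237694288785178
purple z [156.7 161.8 234.1]
side z [154.8 158.3 218.7]
```

View pics/side4.png

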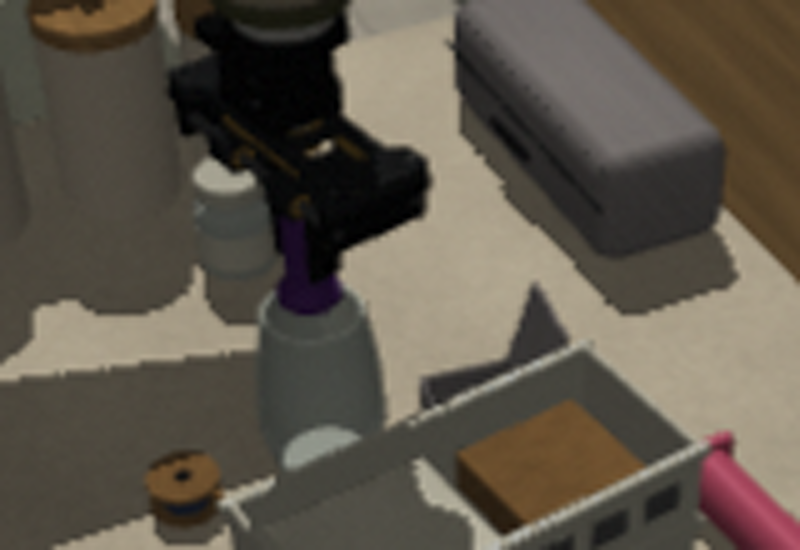

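The weight hangs upright over the centre of the mouth (crop ~(312,290)). Its underside is about 12 mm above the rim, and the glass is untouched. Handing in.

```bash
python3 -c "
from plant import order;print(order.close_job())"
```

```text
the job is handed in; nothing more can be done
None
```

I handed the job in with the tall weight gripped, upright and still, about 12 mm above the centre of the cup's mouth; nothing was seen to touch the glass or crates or shift the other things, but the hand-in returned no verdict.

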